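# Sort the wheel-job hardware into its trays

### The job

Tidy up the hardware left on the bench after the wheel job: put both wheel nuts in the round dish, lay the wheel bearing flat in the square tray, and stand the two sockets upright in the divided long tray, the big one in the longer bay and the small one in the shorter bay. Everything must rest on the floor of its own tray, nothing stacked. Leave the spray can and the grease jar standing where they are.

Things in the scene. Friction and masses are not known exactly. Their poses are not given: they have to be found in the camera images.
- nut_1: One wheel nut: bare steel hexagon, 32 mm across flats (37 over the corners), the hexagonal part 30 mm tall with a 10 mm cone on top, 40 mm in all, standing cone up. The origin is at mid height, 20 mm above its underside; z is up along its axis, x is square to one pair of flats (other pairs every 60 degrees). About 150 g. The two nuts are alike and interchangeable.
- nut_2: Another wheel nut: bare steel hexagon, 32 mm across flats (37 over the corners), the hexagonal part 30 mm tall with a 10 mm cone on top, 40 mm in all, standing cone up. The origin is at mid height, 20 mm above its underside; z is up along its axis, x is square to one pair of flats (other pairs every 60 degrees). About 150 g. The two nuts are alike and interchangeable.
- big_socket: The big steel socket for a ratchet, a plain upright cylinder with a dark hexagonal mouth on top, 44 mm in diameter (the lower third 41 mm), 85 mm tall. Origin at the centre of its underside, z up. About 420 g.
- small_socket: The small steel socket for a ratchet, a plain upright cylinder with a dark hexagonal mouth on top, 30 mm in diameter (the lower third 28 mm), 64 mm tall. Origin at the centre of its underside, z up. About 160 g.
- bearing: Wheel bearing: flat steel ring with a dark seal band, 55 mm outside diameter, 27 mm bore, 20 mm high, lying flat. Origin at the centre of its underside, z up along its axis. About 200 g.
- dish: Round shallow steel dish for the nuts, fixed to the bench: 166 mm across the rim, rim 24 mm high, flared wall 3 mm thick, flat floor 3 mm above the bench and about 134 mm across. Origin at the centre of its underside.
- long_tray: Long narrow grey-painted tray for the sockets, fixed to the bench: 76 mm (its x) by 180 mm (its y), walls 22 mm high and 4 mm thick, floor 4 mm above the bench. A 4 mm cross wall at y = +32 mm, as high as the others, splits it into a longer bay (inside 68 x 116 mm, centre at y = -28 mm) and a shorter bay (inside 68 x 52 mm, centre at y = +60 mm). Origin at the centre of its underside, z up.
- square_tray: Square grey plastic tray for the bearing, fixed to the bench: 150 x 150 mm, walls 26 mm high and 4 mm thick along its x and y, floor 4 mm above the bench, empty inside (142 x 142 mm). Origin at the centre of its underside.
- spray_can: Bystander: upright metal spray can with a pale band, 52 mm in diameter, 125 mm tall, loose, among the hardware; not to be moved. Origin at the centre of its underside.
- grease_jar: Bystander: amber grease jar with a white lid, 52 mm in diameter, 70 mm tall, loose, among the hardware; not to be moved. Origin at the centre of its underside.
Things that resemble listed ones, but are neither listed nor needed, are in the scene too. What is shaped like the nut_1 but blue or brown is not meant.

How it is judged:
At the end, for the whole second after the job is handed in: Both nuts on the dish's floor (within 70 mm of its middle, not stacked); big socket in the longer bay, small one in the shorter, standing on the floor within 0.15 rad of upright; bearing flat (0.2 rad) on the square tray's floor within 60 mm of the middle each way; all at rest (horizontal distance between each of nut_1, nut_2 and dish below 0.07 m and z of each of nut_1, nut_2 in the frame of dish below 0.034 m and x of big_socket in the frame of long_tray between -0.034 and 0.034 m and y of big_socket in the frame of long_tray between -0.086 and 0.03 m and x of small_socket in the frame of long_tray between -0.034 and 0.034 m and y of small_socket in the frame of long_tray between 0.034 and 0.086 m and angle between each of big_socket, small_socket's own z axis and vertical below 0.15 rad and z of each of big_socket, small_socket in the frame of long_tray below 0.012 m and x of bearing in the frame of square_tray between -0.06 and 0.06 m and y of bearing in the frame of square_tray between -0.06 and 0.06 m and z of bearing in the frame of square_tray below 0.032 m and (angle between bearing's own z axis and vertical below 0.2 rad or angle between bearing's own z axis and vertical above 2.94 rad) and linear speed of each of nut_1, nut_2, big_socket, small_socket, bearing below 0.02 m/s and angular speed of each of nut_1, nut_2, big_socket, small_socket, bearing below 0.3 rad/s); the robot touches nothing.
It fails at once if the spray can or the grease jar is pushed more than 25 mm or tipped over (distance of any of spray_can, grease_jar from where it was at the start of the episode above 0.025 m or angle between any of spray_can, grease_jar's own z axis and vertical above 0.3 rad).
It also fails if it takes over 120 s, if anything falls off the work surface, if the arm or the gripper's body presses on something with over 40 N, if the wrist force passes 120 N, or if a joint passes its speed limit or range.

### The arm

A 6-joint arm with a two-finger parallel gripper is mounted at the origin on the work surface. World frame = base frame: x ahead of the robot, y to its left, z up, the work surface at z = 0. Lengths are in m, angles in rad, forces in N, time in s.
With the tool pointing down it reaches from about 0.325 to 0.875 m from the base axis. Payload 4.4 kg.
Tool frame: the origin (TCP) lies midway between the tips of the shut fingers; the grasp point (between the pads) lies 19 mm behind it; z points along the fingers, y is the line along which they close (so a half turn about z gives the same grasp; the last joint's range is limited). The gripper opens to 85 mm and grips with 20 to 120 N. Pads are 22 mm wide; open, the fingers measure 114 mm over their backs; the gripper's body (76 mm by 85 mm) begins 54 mm behind the grasp point. The pads swing forward as they close: fully open they stand 13 mm farther back than shut.
Start: joints at [1.073, 0.207, 1.542, -0, 1.393, -0.15], TCP at [0.196, 0.541, 0.231] pointing down, gripper open.
Joint ranges: [-2.73, 2.73], [-0.86, 2.22], [0.23, 2.46], [-1.11, 4.25], [0.08, 2.63], [-2.82, 2.82]. Speed limits (rad/s): [2.79, 2.79, 3.14, 3.14, 3.14, 3.14].

### API

Orientations are given as a 3x3 rotation matrix whose columns are the frame's x, y, z axes.
In Python, from plant import ctrl gives the robot as it stands. The module is installed in compiled form; this text tells all that it offers.
- The arm moves only by the tool servo_tool, never from a script. Its argument "increments" is a list of rows, each a list of 2 entries, a list of its own where there are three numbers: the shift along the tool's x, y, z normalised to -1 to 1, where 1 is 10 cm, then the turn about the tool's z normalised to -1 to 1, where 1 is 90 degrees. In form: [[[dx, dy, dz], twist], ...]. A call has 1 to 20 rows; each row shifts and turns the commanded pose from where the row before left it, along the tool's axes as they then stand; what a row does not reach is not made up. A row lasts 1/12 s, in which the tool goes at most 41.7 mm and 7.16 degrees, less where a joint would pass 70% of its speed; a pose out of reach is approached as far as the arm can. A call with a number of a shift or a turn outside -1 to 1 is refused whole. A call with a gripper value outside its range is refused whole. "grip" is the gripper's target within -1 to 1 (fully open at 1, half-way at 0, shut at -1), set as the call begins (left out, the last holds). The fingers move at their own pace and stop on an object; "newtons" is the grip in N (left out, the last holds). Time passes only in rows, so rows that do not move let the fingers close. It gives the time, the measured TCP pose, the force, the opening and the grip force at its end, in the units of the state.
- ctrl.read_state(): the state, without advancing time (a new reading comes with each control period).
- ctrl.grab_frame(name): name is "side" or "top"; returns a dict with "image" (480x640x3 uint8, blue, green, red), "range_z" (480x640 float32, m along the optical axis (not along the pixel's ray), 0 where there is no reading), "K" (3x3 intrinsics, pixels), "k1" (the pictures are not rectified: a ray, as slopes to the right and down, at radius r is drawn at 1 + k1 r^2 times it, then the intrinsics apply), "R" (3x3) and "t" (3): a world point X has camera coordinates R X + t. Camera axes: x right, y down, z forward; pixel columns grow to the right and rows downward; lengths in m; the calibration is good to about 2 mm. A picture is of the moment at which its call begins.
- ctrl.close_job(): hands the job in; it is judged then, once.
The state is a dict: "t": time; "qpos": joint angles; "qvel": joint speeds; "effort": joint torques, N m; "eef_pos": TCP position; "tool_rot": TCP orientation; "ft_force": force on the tool from outside, world axes, zero at the start; "wrist_torque": the same for the moment, N m; "gripper_width": finger opening in m; "finger_force": force on a finger pad.
Only numpy, scipy, OpenCV 4.12 (cv2) and the standard library are available. Lean on these libraries where they do the work, as an engineer would, in place of code of your own. Each camera call takes 0.05 s, during which the arm holds its last target. There are 200 camera calls.

## Working session

There is one attempt and no reset: what is moved stays moved. The work goes in short steps, Python scripts to look and compute and a tool call to move; the robot and the scene stay as the last step left them, time stands still between calls to the robot, and variables do not carry over. Pictures are saved under pics/ and viewed, at most 14 in all, crops included, and the job is handed in when it is done.

Besides the shell and the picture viewer there is one more tool, called as name(argument=value, ...), one argument or row to a line, values as JSON. servo_tool: Moves the arm, as the interface text tells. Scaled input: -1 to 1 covers 10 cm each way for a shift and 90 degrees each way for a turn. Its arguments: {"type":"object","properties":{"increments":{"type":"array"},"grip":{"type":"number"},"newtons":{"type":"number"}},"required":["increments"]}

```bash
mkdir -p pics; cat > h.py <<'E'
import numpy as np, cv2
from plant import ctrl
def pts(f):
    h,w=f["range_z"].shape; K=f["K"]
    v,u=np.mgrid[:h,:w]
    D=np.array([f["k1"],0,0,0,0],float)
    n=cv2.undistortPoints(np.stack([u,v],-1).reshape(-1,1,2).astype(np.float64),K,D).reshape(h,w,2)
    z=f["range_z"][...,None]
    c=np.concatenate([n*z,z],-1)
    return (c-f["t"])@f["R"]   # world xyz per pixel
E
python3 - <<'E'
from h import *
for n in("top","side"):
    f=ctrl.grab_frame(n); cv2.imwrite(f"pics/{n}0.png",f["image"]); np.savez(f"{n}0.npz",**f)
    print(n,f["K"].tolist(),f["k1"],(-f["R"].T@f["t"]).round(3),f["R"].round(2).tolist())
s=ctrl.read_state();print(s["eef_pos"],s["tool_rot"],s["gripper_width"],s["t"])
E
```

```text
top [[562.6698977652915, 0.0, 308.53283401072963], [0.0, 562.6698977652915, 242.7125148563859], [0.0, 0.0, 1.0]] -0.10818948215655445 [ 0.306 -0.017  1.313] [[0.0, -1.0, -0.01], [-0.99, -0.0, -0.16], [0.16, 0.01, -0.99]]
side [[461.5269210772638, 0.0, 305.949407382945], [0.0, 461.5269210772638, 241.507760949128], [0.0, 0.0, 1.0]] -0.02551167642425913 [0.39  0.61  0.603] [[-0.98, -0.19, 0.0], [-0.13, 0.64, -0.76], [0.15, -0.74, -0.65]]
[0.19566455 0.53994278 0.2302221 ] [[-9.40100853e-01  3.40894861e-01 -1.03946938e-03]
 [ 3.40896278e-01  9.40099040e-01 -1.87694029e-03]
 [ 3.37364868e-04 -2.11886441e-03 -9.99997698e-01]] 0.08512933039686292 0.1
```

View pics/top0.png

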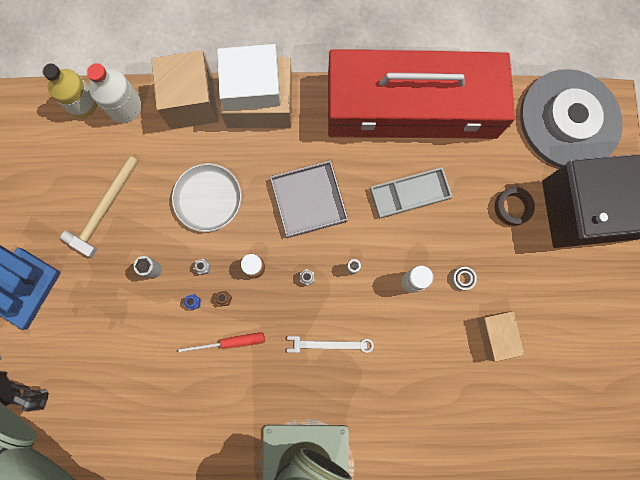

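View pics/side0.png

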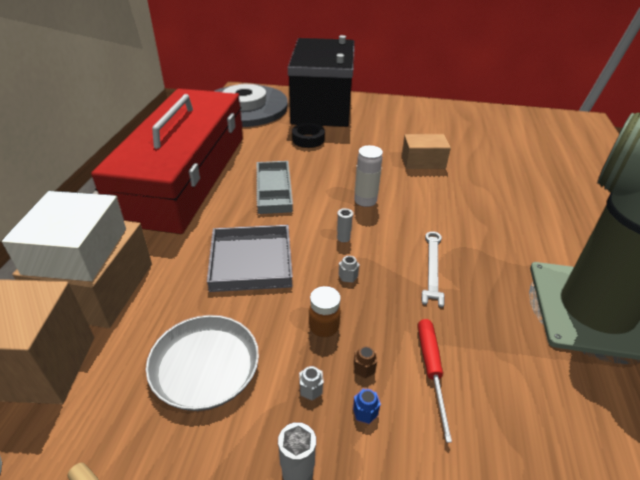

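Top view candidates:
- **Nuts:** steel at (201,267) and (307,277) match the description. Blue (191,302) and brown (221,298) are decoys.
- **Bearing:** steel ring at (464,278). The black ring at (515,206) is a decoy.
- **Sockets:** big (145,267), small (354,266).
- **Bystanders:** jar (251,266), can (419,279).
- **Trays:** dish (207,197), square (308,198), long (411,193) with its divider at (393,195), so the short bay is on the left (+y).

Next I'll measure these and check one crop.

```bash
cat > m.py <<'E'
from h import *
import sys
f=dict(np.load("top0.npz")); P=pts(f); Z=P[...,2]
g=dict(np.load("side0.npz")); Q=pts(g)
print("bench z",np.median(Z[320:330,280:450]))
# blobs of height in the work region
obj=dict(big=(145,267),nut1=(201,267),jar=(251,266),nut2=(307,277),small=(354,266),can=(419,279),bear=(464,278),dish=(207,197),sq=(308,198),long=(411,193))
m=(Z>0.008).astype(np.uint8)
n,l,st,_=cv2.connectedComponentsWithStats(m)
A=np.concatenate([P.reshape(-1,3),Q.reshape(-1,3)])
for k,(u,v) in obj.items():
    w=l[v-12:v+13,u-12:u+13]; w=w[w>0]
    i=np.bincount(w).argmax() if len(w) else 0
    if k in("dish","sq","long"):
        w=l[v-45:v+46,u-45:u+46];i=np.bincount(w[w>0]).argmax()
    p=P[l==i]; zt=np.percentile(p[:,2],97)
    top=p[p[:,2]>zt-(0.006)]
    r=cv2.minAreaRect((top[:,:2]*1000).astype(np.float32)); cc=cv2.minEnclosingCircle((top[:,:2]*1000).astype(np.float32))
    print(k,len(p),"ztop",zt.round(4),"rect",np.round(r[0]),np.round(r[1]),round(r[2],1),"circ",np.round(cc[0]),round(cc[1],1))
    if k not in("dish","sq","long"):
        c=np.array(r[0])/1000
        s=A[(np.linalg.norm(A[:,:2]-c,axis=1)<.05)&(A[:,2]>.008)]
        if len(s):
            ss=s[:,:2]*1000; print("   both-views circ",np.round(cv2.minEnclosingCircle(ss.astype(np.float32))[0]),round(cv2.minEnclosingCircle(ss.astype(np.float32))[1],1))
# top crop: 4x of the hardware rows
c=f["image"][245:320,120:320]; cv2.imwrite("pics/crop.png",cv2.resize(c,None,fx=4,fy=4,interpolation=cv2.INTER_CUBIC))
E
python3 m.py
```

```text
bench z -0.0004867663471434129
big 451 ztop 0.0894 rect [372. 187.] [426.  43.] 66.4 circ [382. 183.] 213.4
   both-views circ [382. 194.] 19.1
nut1 185 ztop 0.0432 rect [455. 243.] [21. 22.] 45.0 circ [454. 243.] 12.9
   both-views circ [453. 250.] 33.9
jar 450 ztop 0.0744 rect [391.  59.] [228.  44.] 45.6 circ [388.  62.] 114.1
   both-views circ [400.  74.] 25.8
nut2 181 ztop 0.0443 rect [374.  -3.] [137.  23.] 1.8 circ [374.  -9.] 69.0
   both-views circ [420.   0.] 15.0
small 168 ztop 0.0678 rect [ 454. -106.] [27. 27.] 89.6 circ [ 454. -106.] 14.7
   both-views circ [ 437. -107.] 31.5
can 626 ztop 0.1283 rect [ 379. -138.] [ 46. 279.] 21.9 circ [ 369. -142.] 140.1
   both-views circ [ 407. -115.] 0.0
bear 354 ztop 0.0243 rect [ 369. -204.] [ 51. 396.] 20.7 circ [ 370. -204.] 197.9
   both-views circ [ 395. -223.] 22.2
dish 835 ztop 0.0274 rect [520. 116.] [478. 163.] 50.7 circ [496. 135.] 243.5
sq 659 ztop 0.0299 rect [508. -34.] [380. 150.] 15.7 circ [507. -33.] 201.6
long 661 ztop 0.0264 rect [ 529. -139.] [149. 487.] 44.2 circ [ 497. -171.] 245.1
```

View pics/crop.png

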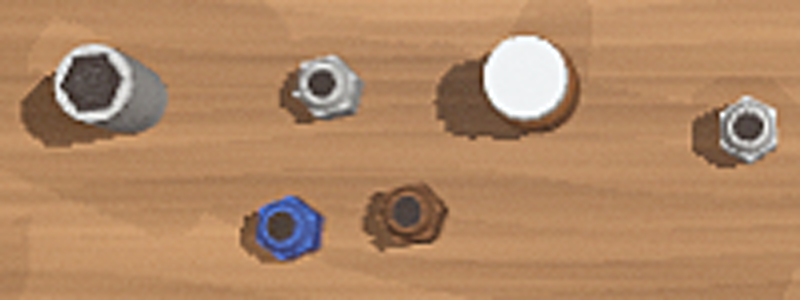

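The crop shows bare steel nuts at about (201,267) and (307,277), and the blue and brown ones are decoys, so the choice holds. The outliers come from pixels with no range reading, so I'll mask those.

```bash
cat > m.py <<'E'
from h import *
f=dict(np.load("top0.npz")); P=pts(f); P[f["range_z"]<=0]=np.nan; Z=P[...,2]
n,l,st,_=cv2.connectedComponentsWithStats(((Z>0.008)&(Z<.3)).astype(np.uint8))
# height, expected top radius
obj=dict(big=(145,267,.085),nut1=(201,267,.04),jar=(251,266,.07),nut2=(307,277,.04),small=(354,266,.064),can=(419,279,.125),bear=(464,278,.02),dish=(207,197,.024),sq=(308,198,.026),long=(411,193,.022),blue=(191,302,.04),brown=(221,298,.04))
for k,(u,v,h) in obj.items():
    d=45 if k in("dish","sq","long") else 12
    w=l[v-d:v+d,u-d:u+d]; i=np.bincount(w[w>0]).argmax()
    p=P[l==i]; p=p[np.isfinite(p[:,2])]
    if 'nut' in k: top=p[p[:,2]>.012]
    else: top=p[p[:,2]>h-.006]
    t=(top[:,:2]*1000).astype(np.float32)
    r=cv2.minAreaRect(t); cc=cv2.minEnclosingCircle(t)
    print(k,len(p),len(t),"zmax",np.percentile(p[:,2],97).round(4),"rect",np.round(r[0]),np.round(r[1]),round(r[2],1),"circ",np.round(cc[0]),round(cc[1],1), "med",np.median(t,0).round())
    if k in('sq','long'): print(cv2.boxPoints(r).round())
b=Z[(l==0)]; print(np.nanmedian(b))
print("divider",P[195,388:400].round(3).tolist())
E
python3 m.py
```

```text
big 450 296 zmax 0.0892 rect [448. 364.] [41. 43.] 89.5 circ [448. 364.] 22.2 med [449. 363.]
nut1 185 176 zmax 0.0432 rect [454. 243.] [32. 33.] 19.1 circ [454. 244.] 17.5 med [453. 241.]
jar 448 331 zmax 0.0742 rect [455. 123.] [45. 45.] 88.3 circ [455. 124.] 23.4 med [455. 124.]
nut2 180 180 zmax 0.0437 rect [431.   0.] [36. 30.] 0.3 circ [431.  -0.] 18.2 med [429.  -1.]
small 168 138 zmax 0.0678 rect [ 454. -106.] [27. 27.] 89.6 circ [ 454. -106.] 14.9 med [ 454. -106.]
can 624 382 zmax 0.1281 rect [ 422. -246.] [46. 45.] 89.4 circ [ 423. -245.] 23.9 med [ 423. -245.]
bear 353 321 zmax 0.0242 rect [ 430. -366.] [52. 52.] 0.8 circ [ 430. -367.] 27.9 med [ 429. -365.]
dish 832 435 zmax 0.0273 rect [620. 239.] [163. 162.] 70.2 circ [620. 239.] 82.2 med [634. 250.]
sq 652 473 zmax 0.0296 rect [618.  -3.] [152. 150.] 15.7 circ [618.  -3.] 105.3 med [621.  -7.]
[[525.  49.]
 [565. -96.]
 [712. -55.]
 [671.  90.]]
long 653 483 zmax 0.0258 rect [ 634. -247.] [ 78. 181.] 15.5 circ [ 635. -247.] 96.8 med [ 633. -230.]
[[ 573. -170.]
 [ 621. -344.]
 [ 696. -323.]
 [ 648. -149.]]
blue 203 105 zmax 0.0434 rect [372. 264.] [29. 25.] 89.2 circ [370. 264.] 15.5 med [372. 263.]
brown 194 110 zmax 0.0436 rect [381. 192.] [28. 27.] 5.9 circ [382. 192.] 15.6 med [380. 193.]
-0.000961578555059466
divider [[0.629, -0.193, 0.009], [0.63, -0.196, 0.001], [0.63, -0.199, 0.002], [0.63, -0.201, 0.001], [0.629, -0.203, 0.006], [0.629, -0.205, 0.005], [0.629, -0.208, 0.007], [0.629, -0.21, 0.008], [0.631, -0.213, -0.0], [0.629, -0.215, 0.007], [0.627, -0.216, 0.017], [0.625, -0.217, 0.024]]
```

servo_tool(
  increments=[
    [[0,0,0],-0.074],
    [[0,0,0],-0.074],
    [[0,0,0],-0.074],
    [[-0.315,-0.221,0],0],
    [[-0.315,-0.221,0],0],
    [[-0.315,-0.221,0],0],
    [[-0.315,-0.221,0],0],
    [[-0.315,-0.221,0],0],
    [[-0.315,-0.221,0],0],
    [[-0.315,-0.221,0],0],
    [[-0.315,-0.221,0],0],
    [[0,0,0],0],
    [[0,0,0],0],
  ],
  grip=1,
  newtons=50,
)

```text
t: 1.18
eef_pos: [0.4494, 0.3624, 0.2306]
tool_rot: [[-1.0, 0.003, -0.001], [0.003, 1.0, -0.0], [0.001, -0.0, -1.0]]
ft_force: [-0.7, -0.1, -0.1]
gripper_width: 0.0854
finger_force: 0.0
```

```bash
cat > s.py <<'E'
from plant import ctrl
import numpy as np
s=ctrl.read_state();print(s["eef_pos"].round(4),np.array(s["tool_rot"]).round(3).tolist(),round(s["gripper_width"],4),s["t"],s["qpos"][5])
E
python3 - <<'E'
from h import *
f=dict(np.load("top0.npz")); P=pts(f); P[f["range_z"]<=0]=np.nan
for c in ((.454,.243),(.431,0)):
    p=P.reshape(-1,3); p=p[(np.hypot(p[:,0]-c[0],p[:,1]-c[1])<.03)&(p[:,2]>.02)]
    w=[]
    for a in range(0,180,5):
        d=np.array([np.cos(np.radians(a)),np.sin(np.radians(a))]); w.append(np.ptp(p[:,:2]@d)*1000)
    w=np.array(w); print((w.reshape(3,12).mean(0)).round(1))
E
```

```text
[32.9 32.4 31.8 31.2 31.3 31.9 32.7 33.3 33.6 33.8 33.6 33.4]
[35.3 35.3 35.1 34.6 33.9 33.  31.9 32.  33.  33.9 34.6 35.1]
```

servo_tool(
  increments=[
    [[0,0,0.35],0],
    [[0,0,0.35],0],
    [[0,0,0.35],0],
    [[0,0,0.35],0],
    [[0,0,0.25],0],
    [[0,0,0.2],0],
    [[0,0,0],0],
  ],
)

```text
t: 1.77
eef_pos: [0.4424, 0.3625, 0.0408]
tool_rot: [[-1.0, -0.003, -0.01], [-0.003, 1.0, -0.006], [0.01, -0.006, -1.0]]
ft_force: [-1.1, -1.1, 0.4]
gripper_width: 0.0855
finger_force: 0.0
```

servo_tool(
  increments=[
    [[0,0,0],0],
    [[0,0,0],0],
    [[0,0,0],0],
    [[0,0,0],0],
    [[0,0,0],0],
    [[0,0,0],0],
    [[0,0,0],0],
    [[0,0,0],0],
    [[0,0,0],0],
    [[0,0,0],0],
  ],
  grip=-1,
  newtons=60,
)

```text
t: 2.6
eef_pos: [0.4496, 0.3648, 0.0488]
tool_rot: [[-1.0, -0.001, 0.003], [-0.001, 1.0, 0.002], [-0.003, 0.002, -1.0]]
ft_force: [-1.5, -1.2, 5.4]
gripper_width: 0.0426
finger_force: 60.5
```

servo_tool(
  increments=[
    [[0,0,-0.2],0],
    [[0,0,-0.3],0],
    [[0,0,-0.3],0],
    [[0,0,-0.3],0],
    [[0,0,-0.1],0],
    [[0,0,0],0],
  ],
)

```text
t: 3.1
eef_pos: [0.4502, 0.3653, 0.1697]
tool_rot: [[-1.0, -0.001, 0.006], [-0.001, 1.0, 0.004], [-0.006, 0.004, -1.0]]
ft_force: [-0.2, 0.1, -5.2]
gripper_width: 0.0431
finger_force: 62.7
```

servo_tool(
  increments=[
    [[-0.106,-0.355,0],0],
    [[-0.106,-0.355,0],0],
    [[-0.106,-0.355,0],0],
    [[-0.106,-0.355,0],0],
    [[-0.106,-0.355,0],0],
    [[-0.106,-0.355,0],0],
    [[-0.106,-0.355,0],0],
    [[-0.106,-0.355,0],0],
    [[-0.106,-0.355,0],0],
    [[-0.106,-0.355,0],0],
    [[-0.106,-0.355,0],0],
    [[-0.106,-0.355,0],0],
    [[-0.106,-0.355,0],0],
    [[-0.106,-0.355,0],0],
    [[-0.106,-0.355,0],0],
    [[-0.106,-0.355,0],0],
    [[-0.106,-0.355,0],0],
    [[-0.106,-0.355,0],0],
    [[0,0,0],0],
    [[0,0,0],0],
  ],
)

```text
t: 4.77
eef_pos: [0.6376, -0.2765, 0.1616]
tool_rot: [[-1.0, 0.003, -0.005], [0.003, 1.0, 0.003], [0.005, 0.003, -1.0]]
ft_force: [-0.3, 0.4, -5.8]
gripper_width: 0.0425
finger_force: 63.7
```

servo_tool(
  increments=[
    [[0,0,0],0],
    [[0,0,0],0],
    [[0,0,0],0],
    [[0,0,0],0],
  ],
)

```text
t: 5.1
eef_pos: [0.6393, -0.2733, 0.166]
tool_rot: [[-1.0, -0.003, -0.001], [-0.003, 1.0, 0.001], [0.001, 0.001, -1.0]]
ft_force: [0.4, -0.2, -5.6]
gripper_width: 0.0427
finger_force: 63.7
```

servo_tool(
  increments=[
    [[0,0,0.25],0],
    [[0,0,0.25],0],
    [[0,0,0.25],0],
    [[0,0,0.15],0],
    [[0,0,0.1],0],
    [[0,0,0.05],0],
    [[0,0,0.02],0],
    [[0,0,0],0],
    [[0,0,0],0],
    [[0,0,0.02],0],
    [[0,0,0.02],0],
    [[0,0,0.02],0],
    [[0,0,0],0],
    [[0,0,0],0],
  ],
)

```text
t: 6.27
eef_pos: [0.6394, -0.2748, 0.0532]
tool_rot: [[-1.0, -0.001, -0.0], [-0.001, 1.0, 0.0], [0.0, 0.0, -1.0]]
ft_force: [0.6, -1.2, -5.4]
gripper_width: 0.0427
finger_force: 64.0
```

servo_tool(
  increments=[
    [[0,0,0.02],0],
    [[0,0,0.02],0],
    [[0,0,0],0],
    [[0,0,0],0],
  ],
)

```text
t: 6.6
eef_pos: [0.6401, -0.2751, 0.0529]
tool_rot: [[-1.0, -0.001, 0.001], [-0.001, 1.0, -0.0], [-0.001, -0.0, -1.0]]
ft_force: [-4.3, 3.4, 8.5]
gripper_width: 0.0427
finger_force: 65.0
```

Contact with the tray floor. Release, rise, then head for the small socket at (454,-106).

servo_tool(
  increments=[
    [[0,0,0],0],
    [[0,0,0],0],
    [[0,0,0],0],
    [[0,0,0],0],
    [[0,0,0],0],
    [[0,0,0],0],
    [[0,0,-0.1],0],
    [[0,0,-0.25],0],
    [[0,0,-0.3],0],
    [[0,0,-0.3],0],
    [[0,0,-0.3],0],
    [[0,0,0],0],
  ],
  grip=1,
)

```text
t: 7.6
eef_pos: [0.6439, -0.2773, 0.1843]
tool_rot: [[-1.0, -0.001, 0.013], [-0.001, 1.0, -0.008], [-0.013, -0.008, -1.0]]
ft_force: [0.7, -0.3, 1.7]
gripper_width: 0.0854
finger_force: 0.0
```

servo_tool(
  increments=[
    [[0.265,0.241,0],0],
    [[0.265,0.241,0],0],
    [[0.265,0.241,0],0],
    [[0.265,0.241,0],0],
    [[0.265,0.241,0],0],
    [[0.265,0.241,0],0],
    [[0.265,0.241,0],0],
    [[0,0,0],0],
    [[0,0,0],0],
    [[0,0,0],0],
  ],
)

```text
t: 8.43
eef_pos: [0.4549, -0.1068, 0.1754]
tool_rot: [[-1.0, -0.001, 0.003], [-0.001, 1.0, -0.001], [-0.003, -0.001, -1.0]]
ft_force: [0.2, 0.6, -0.1]
gripper_width: 0.0855
finger_force: 0.0
```

servo_tool(
  increments=[
    [[0,0,0.3],0],
    [[0,0,0.35],0],
    [[0,0,0.3],0],
    [[0,0,0.25],0],
    [[0,0,0.15],0],
    [[0,0,0.1],0],
    [[0,0,0],0],
    [[0,0,0],0],
  ],
)

```text
t: 9.1
eef_pos: [0.455, -0.1071, 0.0295]
tool_rot: [[-1.0, -0.0, 0.001], [-0.0, 1.0, -0.0], [-0.001, -0.0, -1.0]]
ft_force: [0.2, 0.3, -0.8]
gripper_width: 0.0853
finger_force: 0.0
```

servo_tool(
  increments=[
    [[0,0,0],0],
    [[0,0,0],0],
    [[0,0,0],0],
    [[0,0,0],0],
    [[0,0,0],0],
    [[0,0,0],0],
    [[0,0,0],0],
    [[0,0,0],0],
    [[0,0,0],0],
    [[0,0,0],0],
    [[0,0,0],0],
    [[0,0,0],0],
  ],
  grip=-1,
  newtons=50,
)

```text
t: 10.1
eef_pos: [0.4545, -0.1066, 0.0302]
tool_rot: [[-1.0, -0.001, 0.001], [-0.001, 1.0, -0.001], [-0.001, -0.001, -1.0]]
ft_force: [-1.3, 0.0, 7.8]
gripper_width: 0.0286
finger_force: 49.1
```

servo_tool(
  increments=[
    [[0,0,-0.2],0],
    [[0,0,-0.3],0],
    [[0,0,-0.3],0],
    [[0,0,-0.3],0],
    [[0,0,-0.1],0],
    [[0,0,0],0],
    [[0,0,0],0],
  ],
)

```text
t: 10.68
eef_pos: [0.4534, -0.1061, 0.1485]
tool_rot: [[-1.0, -0.001, -0.001], [-0.001, 1.0, 0.0], [0.001, 0.0, -1.0]]
ft_force: [0.4, -0.4, -2.7]
gripper_width: 0.0287
finger_force: 49.9
```

servo_tool(
  increments=[
    [[-0.326,-0.162,0],0],
    [[-0.326,-0.162,0],0],
    [[-0.326,-0.162,0],0],
    [[-0.326,-0.162,0],0],
    [[-0.326,-0.162,0],0],
    [[0,0,0],0],
    [[0,0,0],0],
    [[0,0,0],0],
  ],
)

```text
t: 11.35
eef_pos: [0.6147, -0.1861, 0.1453]
tool_rot: [[-1.0, -0.001, -0.007], [-0.001, 1.0, 0.003], [0.007, 0.003, -1.0]]
ft_force: [-0.5, -0.1, -2.0]
gripper_width: 0.0288
finger_force: 49.8
```

servo_tool(
  increments=[
    [[0,0,0.2],0],
    [[0,0,0.3],0],
    [[0,0,0.25],0],
    [[0,0,0.2],0],
    [[0,0,0.1],0],
    [[0,0,0.05],0],
    [[0,0,0.02],0],
    [[0,0,0],0],
    [[0,0,0],0],
  ],
)

```text
t: 12.1
eef_pos: [0.6181, -0.1876, 0.039]
tool_rot: [[-1.0, -0.001, 0.003], [-0.001, 1.0, -0.001], [-0.003, -0.001, -1.0]]
ft_force: [0.8, 1.1, -2.0]
gripper_width: 0.0292
finger_force: 49.9
```

servo_tool(
  increments=[
    [[0,0,0.02],0],
    [[0,0,0.02],0],
    [[0,0,0.02],0],
    [[0,0,0],0],
    [[0,0,0],0],
    [[0,0,0],0],
  ],
)

```text
t: 12.6
eef_pos: [0.6182, -0.1877, 0.0342]
tool_rot: [[-1.0, -0.001, 0.002], [-0.001, 1.0, -0.001], [-0.002, -0.001, -1.0]]
ft_force: [-2.8, 0.7, 7.2]
gripper_width: 0.0291
finger_force: 51.0
```

Floor contact at the expected height. I'll open only partway here because the big socket is close, then rise.

servo_tool(
  increments=[
    [[0,0,0],0],
    [[0,0,0],0],
    [[0,0,0],0],
    [[0,0,0],0],
    [[0,0,0],0],
    [[0,0,-0.1],0],
    [[0,0,-0.25],0],
    [[0,0,-0.3],0],
    [[0,0,-0.3],0],
    [[0,0,-0.35],0],
    [[0,0,-0.2],0],
    [[0,0,0],0],
  ],
  grip=0,
)

```text
t: 13.6
eef_pos: [0.6209, -0.1888, 0.1895]
tool_rot: [[-1.0, -0.001, 0.012], [-0.001, 1.0, -0.006], [-0.012, -0.006, -1.0]]
ft_force: [1.2, -0.1, 0.9]
gripper_width: 0.0426
finger_force: 0.0
```

```bash
python3 - <<'E'
from h import *
f=ctrl.grab_frame("side"); cv2.imwrite("pics/side1.png",f["image"][100:300,140:480].repeat(2,0).repeat(2,1))
E
python3 s.py
```

```text
[ 0.6194 -0.1882  0.1863] [[-1.0, -0.001, 0.008], [-0.001, 1.0, -0.004], [-0.008, -0.004, -1.0]] 0.0427 13.65 -2.000325477325644
```

View pics/side1.png

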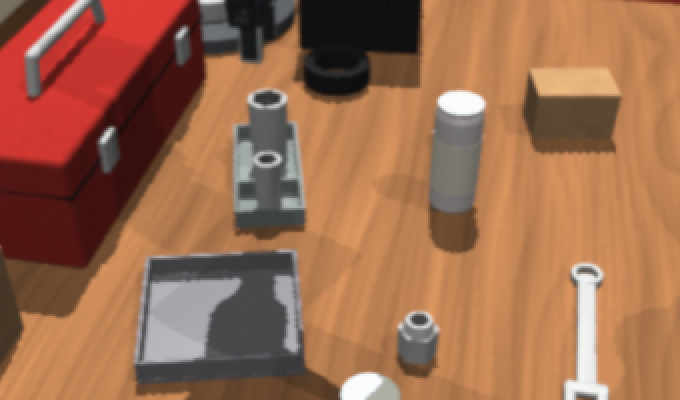

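Crop shows both sockets upright, the big one in the long bay (268,120) and the small one in the short bay (265,180). Next is the bearing.

servo_tool(
  increments=[
    [[0.27,-0.254,0],0],
    [[0.27,-0.254,0],0],
    [[0.27,-0.254,0],0],
    [[0.27,-0.254,0],0],
    [[0.27,-0.254,0],0],
    [[0.27,-0.254,0],0],
    [[0.27,-0.254,0],0],
    [[0,0,0],0],
    [[0,0,0],0],
    [[0,0,0],0],
    [[0,0,0],0],
  ],
  grip=1,
)

```text
t: 14.57
eef_pos: [0.4285, -0.3639, 0.1805]
tool_rot: [[-1.0, -0.002, -0.001], [-0.002, 1.0, 0.001], [0.001, 0.001, -1.0]]
ft_force: [0.6, -0.1, 0.7]
gripper_width: 0.0853
finger_force: 0.0
```

servo_tool(
  increments=[
    [[-0.01,-0.02,0.3],0],
    [[0,0,0.35],0],
    [[0,0,0.3],0],
    [[0,0,0.3],0],
    [[0,0,0.2],0],
    [[0,0,0.15],0],
    [[0,0,0.1],0],
    [[0,0,0.06],0],
    [[0,0,0],0],
    [[0,0,0],0],
  ],
)

```text
t: 15.4
eef_pos: [0.4299, -0.3671, 0.0058]
tool_rot: [[-1.0, -0.002, 0.001], [-0.002, 1.0, -0.001], [-0.001, -0.001, -1.0]]
ft_force: [-0.3, -0.3, -0.2]
gripper_width: 0.0854
finger_force: 0.0
```

servo_tool(
  increments=[
    [[0,0,0],0],
    [[0,0,0],0],
    [[0,0,0],0],
    [[0,0,0],0],
    [[0,0,0],0],
    [[0,0,0],0],
    [[0,0,0],0],
    [[0,0,0],0],
    [[0,0,0],0],
    [[0,0,0],0],
  ],
  grip=-1,
  newtons=50,
)

```text
t: 16.23
eef_pos: [0.43, -0.3683, 0.0069]
tool_rot: [[-1.0, -0.001, 0.002], [-0.001, 1.0, -0.002], [-0.002, -0.002, -1.0]]
ft_force: [-0.2, 0.4, 5.8]
gripper_width: 0.052
finger_force: 53.4
```

servo_tool(
  increments=[
    [[0,0,-0.1],0],
    [[0,0,-0.2],0],
    [[0,0,-0.3],0],
    [[0,0,-0.3],0],
    [[0,0,-0.3],0],
    [[0,0,-0.1],0],
    [[0,0,0],0],
    [[0,0,0],0],
  ],
)

```text
t: 16.9
eef_pos: [0.4287, -0.3667, 0.1348]
tool_rot: [[-1.0, -0.001, -0.0], [-0.001, 1.0, 0.0], [0.0, 0.0, -1.0]]
ft_force: [-0.1, 0.6, -2.3]
gripper_width: 0.0516
finger_force: 53.2
```

servo_tool(
  increments=[
    [[0,0,-0.25],0],
    [[0,0,-0.25],0],
    [[0,0,0],0],
    [[-0.172,0.331,0],0],
    [[-0.172,0.331,0],0],
    [[-0.172,0.331,0],0],
    [[-0.172,0.331,0],0],
    [[-0.172,0.331,0],0],
    [[-0.172,0.331,0],0],
    [[-0.172,0.331,0],0],
    [[-0.172,0.331,0],0],
    [[-0.172,0.331,0],0],
    [[-0.172,0.331,0],0],
    [[-0.172,0.331,0],0],
    [[0,0,0],0],
    [[0,0,0],0],
    [[0,0,0],0],
  ],
)

```text
t: 18.32
eef_pos: [0.6162, -0.0027, 0.182]
tool_rot: [[-1.0, -0.002, -0.006], [-0.002, 1.0, 0.0], [0.006, 0.0, -1.0]]
ft_force: [0.2, -0.3, -1.8]
gripper_width: 0.0521
finger_force: 53.7
```

servo_tool(
  increments=[
    [[0,0,0.25],0],
    [[0,0,0.35],0],
    [[0,0,0.35],0],
    [[0,0,0.3],0],
    [[0,0,0.2],0],
    [[0,0,0.1],0],
    [[0,0,0.06],0],
    [[0,0,0],0],
    [[0,0,0],0],
  ],
)

```text
t: 19.07
eef_pos: [0.6189, -0.0036, 0.0253]
tool_rot: [[-1.0, -0.0, 0.002], [-0.0, 1.0, -0.0], [-0.002, -0.0, -1.0]]
ft_force: [0.5, 0.4, -2.6]
gripper_width: 0.0524
finger_force: 53.7
```

servo_tool(
  increments=[
    [[0,0,0.05],0],
    [[0,0,0.04],0],
    [[0,0,0.03],0],
    [[0,0,0.02],0],
    [[0,0,0.02],0],
    [[0,0,0],0],
    [[0,0,0],0],
    [[0,0,0],0],
  ],
)

```text
t: 19.73
eef_pos: [0.6182, -0.0028, 0.0109]
tool_rot: [[-1.0, -0.001, -0.0], [-0.001, 1.0, -0.0], [0.0, -0.0, -1.0]]
ft_force: [-6.2, -0.0, 11.4]
gripper_width: 0.0518
finger_force: 55.2
```

servo_tool(
  increments=[
    [[0,0,0],0],
    [[0,0,0],0],
    [[0,0,0],0],
    [[0,0,0],0],
    [[0,0,0],0],
    [[0,0,-0.1],0],
    [[0,0,-0.2],0],
    [[0,0,-0.3],0],
    [[0,0,-0.35],0],
    [[0,0,-0.25],0],
    [[0,0,0],0],
  ],
  grip=0.6,
)

```text
t: 20.65
eef_pos: [0.6232, -0.0035, 0.1366]
tool_rot: [[-1.0, -0.001, 0.014], [-0.001, 1.0, -0.002], [-0.014, -0.002, -1.0]]
ft_force: [1.3, -0.2, 0.3]
gripper_width: 0.0684
finger_force: 0.0
```

servo_tool(
  increments=[
    [[0.312,0.005,0],0],
    [[0.312,0.005,0],0],
    [[0.312,0.005,0],0],
    [[0.312,0.005,0],0],
    [[0.312,0.005,0],0],
    [[0.312,0.005,0],0],
    [[0,0,0],0],
    [[0,0,0],0],
    [[0,0,0],0],
  ],
)

```text
t: 21.4
eef_pos: [0.4317, -0.0002, 0.1289]
tool_rot: [[-1.0, -0.001, 0.002], [-0.001, 1.0, -0.0], [-0.002, -0.0, -1.0]]
ft_force: [0.2, 0.0, 0.3]
gripper_width: 0.0685
finger_force: 0.0
```

servo_tool(
  increments=[
    [[0,0,0.25],0],
    [[0,0,0.3],0],
    [[0,0,0.3],0],
    [[0,0,0.2],0],
    [[0,0,0.1],0],
    [[0,0,0.08],0],
    [[0,0,0],0],
    [[0,0,0],0],
  ],
)

```text
t: 22.07
eef_pos: [0.4321, -0.0002, 0.0058]
tool_rot: [[-1.0, -0.001, 0.001], [-0.001, 1.0, -0.0], [-0.001, -0.0, -1.0]]
ft_force: [-0.7, -0.7, 0.2]
gripper_width: 0.0684
finger_force: 0.0
```

servo_tool(
  increments=[
    [[0,0,0],0],
    [[0,0,0],0],
    [[0,0,0],0],
    [[0,0,0],0],
    [[0,0,0],0],
    [[0,0,0],0],
    [[0,0,0],0],
    [[0,0,0],0],
    [[0,0,0],0],
    [[0,0,0],0],
  ],
  grip=-1,
)

```text
t: 22.9
eef_pos: [0.4321, -0.0003, 0.0066]
tool_rot: [[-1.0, -0.001, 0.003], [-0.001, 1.0, -0.001], [-0.003, -0.001, -1.0]]
ft_force: [-0.8, -0.6, 5.6]
gripper_width: 0.0309
finger_force: 50.1
```

servo_tool(
  increments=[
    [[0,0,-0.1],0],
    [[0,0,-0.2],0],
    [[0,0,-0.3],0],
    [[0,0,-0.35],0],
    [[0,0,-0.35],0],
    [[0,0,-0.3],0],
    [[0,0,0],0],
    [[0,0,0],0],
  ],
)

```text
t: 23.57
eef_pos: [0.4321, -0.0002, 0.1676]
tool_rot: [[-1.0, -0.001, 0.005], [-0.001, 1.0, -0.001], [-0.005, -0.001, -1.0]]
ft_force: [0.1, 0.5, -2.9]
gripper_width: 0.0309
finger_force: 50.0
```

servo_tool(
  increments=[
    [[-0.24,0.266,0],0],
    [[-0.24,0.266,0],0],
    [[-0.24,0.266,0],0],
    [[-0.24,0.266,0],0],
    [[-0.24,0.266,0],0],
    [[-0.24,0.266,0],0],
    [[-0.24,0.266,0],0],
    [[-0.24,0.266,0],0],
    [[-0.24,0.266,0],0],
    [[0,0,0],0],
    [[0,0,0],0],
    [[0,0,0],0],
  ],
)

```text
t: 24.57
eef_pos: [0.6444, 0.2389, 0.162]
tool_rot: [[-1.0, -0.001, -0.006], [-0.001, 1.0, -0.002], [0.006, -0.002, -1.0]]
ft_force: [-0.9, -0.8, -1.6]
gripper_width: 0.0316
finger_force: 50.3
```

servo_tool(
  increments=[
    [[0,0,0.25],0],
    [[0,0,0.35],0],
    [[0,0,0.35],0],
    [[0,0,0.25],0],
    [[0,0,0.15],0],
    [[0,0,0.08],0],
    [[0,0,0],0],
    [[0,0,0],0],
  ],
)

```text
t: 25.23
eef_pos: [0.6473, 0.2393, 0.0235]
tool_rot: [[-1.0, -0.0, 0.002], [-0.0, 1.0, 0.0], [-0.002, 0.0, -1.0]]
ft_force: [0.3, 0.5, -1.3]
gripper_width: 0.0313
finger_force: 50.3
```

Target contact at about z = 0.0096.

servo_tool(
  increments=[
    [[0,0,0.05],0],
    [[0,0,0.04],0],
    [[0,0,0.03],0],
    [[0,0,0.02],0],
    [[0,0,0.02],0],
    [[0,0,0],0],
    [[0,0,0],0],
    [[0,0,0],0],
  ],
)

```text
t: 25.9
eef_pos: [0.6472, 0.2398, 0.0097]
tool_rot: [[-1.0, -0.001, 0.001], [-0.001, 1.0, -0.0], [-0.001, -0.0, -1.0]]
ft_force: [-5.2, -2.2, 10.3]
gripper_width: 0.0308
finger_force: 51.8
```

servo_tool(
  increments=[
    [[0,0,0],0],
    [[0,0,0],0],
    [[0,0,0],0],
    [[0,0,0],0],
    [[0,0,-0.1],0],
    [[0,0,-0.2],0],
    [[0,0,-0.3],0],
    [[0,0,-0.35],0],
    [[0,0,-0.25],0],
    [[0,0,0],0],
  ],
  grip=0.1,
)

```text
t: 26.73
eef_pos: [0.6517, 0.2409, 0.1354]
tool_rot: [[-1.0, -0.001, 0.014], [-0.001, 1.0, 0.003], [-0.014, 0.003, -1.0]]
ft_force: [0.8, -0.4, 0.6]
gripper_width: 0.047
finger_force: 0.0
```

servo_tool(
  increments=[
    [[0.322,0.005,0],0],
    [[0.322,0.005,0],0],
    [[0.322,0.005,0],0],
    [[0.322,0.005,0],0],
    [[0.322,0.005,0],0],
    [[0.322,0.005,0],0],
    [[0,0,0],0.072],
    [[0,0,0],0.072],
    [[0,0,0],0],
    [[0,0,0],0],
    [[0,0,0],0],
  ],
  grip=0.6,
)

```text
t: 27.65
eef_pos: [0.4538, 0.2424, 0.1265]
tool_rot: [[-0.975, 0.221, 0.0], [0.221, 0.975, 0.0], [-0.0, 0.0, -1.0]]
ft_force: [0.9, -0.0, 0.4]
gripper_width: 0.0684
finger_force: 0.0
```

Down, close, lift, turn back.

servo_tool(
  increments=[
    [[0,0,0.25],0],
    [[0,0,0.3],0],
    [[0,0,0.3],0],
    [[0,0,0.2],0],
    [[0,0,0.1],0],
    [[0,0,0.06],0],
    [[0,0,0],0],
    [[0,0,0],0],
  ],
)

```text
t: 28.32
eef_pos: [0.4544, 0.2427, 0.0061]
tool_rot: [[-0.975, 0.223, 0.001], [0.223, 0.975, 0.0], [-0.001, 0.001, -1.0]]
ft_force: [-0.2, -0.3, -0.4]
gripper_width: 0.0681
finger_force: 0.0
```

servo_tool(
  increments=[
    [[0,0,0],0],
    [[0,0,0],0],
    [[0,0,0],0],
    [[0,0,0],0],
    [[0,0,0],0],
    [[0,0,0],0],
    [[0,0,0],0],
    [[0,0,0],0],
    [[0,0,0],0],
    [[0,0,0],0],
  ],
  grip=-1,
)

```text
t: 29.15
eef_pos: [0.4547, 0.2429, 0.0067]
tool_rot: [[-0.975, 0.223, 0.003], [0.223, 0.975, 0.001], [-0.003, 0.002, -1.0]]
ft_force: [-0.9, -0.6, 7.3]
gripper_width: 0.0308
finger_force: 50.9
```

servo_tool(
  increments=[
    [[0,0,-0.1],0],
    [[0,0,-0.2],0],
    [[0,0,-0.3],0],
    [[0,0,-0.35],0],
    [[0,0,-0.35],0],
    [[0,0,-0.3],0],
    [[0,0,0],-0.07],
    [[0,0,0],-0.07],
    [[0,0,0],0],
    [[0,0,0],0],
  ],
)

```text
t: 29.98
eef_pos: [0.4526, 0.2422, 0.1651]
tool_rot: [[-1.0, 0.008, -0.001], [0.008, 1.0, -0.0], [0.001, -0.0, -1.0]]
ft_force: [0.4, 0.0, -1.2]
gripper_width: 0.0312
finger_force: 50.1
```

servo_tool(
  increments=[
    [[-0.345,-0.007,0],0],
    [[-0.345,-0.007,0],0],
    [[-0.345,-0.007,0],0],
    [[-0.345,-0.007,0],0],
    [[0,0,0],0],
    [[0,0,0],0],
    [[0,0,0],0],
  ],
)

```text
t: 30.57
eef_pos: [0.59, 0.2386, 0.1637]
tool_rot: [[-1.0, 0.007, -0.004], [0.007, 1.0, -0.001], [0.004, -0.001, -1.0]]
ft_force: [-0.5, 0.5, -1.7]
gripper_width: 0.0308
finger_force: 50.1
```

servo_tool(
  increments=[
    [[0,0,0.25],0],
    [[0,0,0.35],0],
    [[0,0,0.35],0],
    [[0,0,0.25],0],
    [[0,0,0.15],0],
    [[0,0,0.08],0],
    [[0,0,0],0],
    [[0,0,0],0],
  ],
)

```text
t: 31.23
eef_pos: [0.5909, 0.2392, 0.0229]
tool_rot: [[-1.0, 0.005, 0.0], [0.005, 1.0, 0.0], [-0.0, 0.0, -1.0]]
ft_force: [0.6, -0.3, -1.1]
gripper_width: 0.0312
finger_force: 50.1
```

servo_tool(
  increments=[
    [[0,0,0.05],0],
    [[0,0,0.04],0],
    [[0,0,0.03],0],
    [[0,0,0.02],0],
    [[0,0,0],0],
    [[0,0,0],0],
  ],
)

```text
t: 31.73
eef_pos: [0.5919, 0.2391, 0.0098]
tool_rot: [[-1.0, 0.005, 0.001], [0.005, 1.0, 0.0], [-0.001, 0.0, -1.0]]
ft_force: [-3.0, -0.3, 5.2]
gripper_width: 0.0309
finger_force: 50.8
```

Contact. Release, rise, and back off to the left so both cameras see clearly.

servo_tool(
  increments=[
    [[0,0,0],0],
    [[0,0,0],0],
    [[0,0,0],0],
    [[0,0,0],0],
    [[0,0,-0.1],0],
    [[0,0,-0.2],0],
    [[0,0,-0.3],0],
    [[0,0,-0.35],0],
    [[0,0,-0.35],0],
    [[0,0,-0.35],0],
    [[0,0,0],0],
  ],
  grip=0.1,
)

```text
t: 32.65
eef_pos: [0.5969, 0.2404, 0.184]
tool_rot: [[-1.0, 0.005, 0.017], [0.005, 1.0, 0.004], [-0.017, 0.004, -1.0]]
ft_force: [1.2, 0.0, 2.2]
gripper_width: 0.047
finger_force: 0.0
```

servo_tool(
  increments=[
    [[0.25,0.25,0],0],
    [[0.25,0.25,0],0],
    [[0.25,0.25,0],0],
    [[0.25,0.25,0],0],
    [[0.25,0.25,0],0],
    [[0.25,0.25,0],0],
    [[0.25,0.25,0],0],
    [[0,0,0],0],
    [[0,0,0],0],
    [[0,0,0],0],
  ],
)

```text
t: 33.48
eef_pos: [0.4175, 0.4148, 0.1737]
tool_rot: [[-1.0, 0.005, 0.001], [0.005, 1.0, -0.0], [-0.001, -0.0, -1.0]]
ft_force: [0.1, -0.2, 0.2]
gripper_width: 0.0467
finger_force: 0.0
```

```bash
python3 - <<'E'
from h import *
f=ctrl.grab_frame("top"); g=ctrl.grab_frame("side")
cv2.imwrite("pics/top2.png",cv2.resize(f["image"][140:320,120:520],None,fx=2,fy=2)); cv2.imwrite("pics/side2.png",g["image"])
P=pts(f);P[f["range_z"]<=0]=np.nan
p=P.reshape(-1,3)
for k,c,h,r in(("nutA",(.648,.239),.043,.025),("nutB",(.592,.239),.043,.025),("bear",(.618,-.003),.024,.05),("big",(.640,-.275),.089,.035),("small",(.618,-.188),.068,.03),("jar",(.455,.124),.07,.04),("can",(.423,-.245),.125,.04)):
    q=p[(np.hypot(p[:,0]-c[0],p[:,1]-c[1])<r)&(p[:,2]>h-.008)]
    print(k,len(q),cv2.minEnclosingCircle((q[:,:2]*1000).astype(np.float32)) if len(q) else 0,np.percentile(q[:,2],[50,95]).round(4) if len(q) else 0)
s=ctrl.read_state();print(s["t"],s["eef_pos"])
E
```

```text
nutA 96 ((647.2445068359375, 239.3990478515625), 15.3499116897583) [0.0416 0.0465]
nutB 111 ((589.6256103515625, 239.03025817871094), 16.68351173400879) [0.0416 0.047 ]
bear 327 ((618.5774536132812, -2.1399316787719727), 27.481700897216797) [0.0231 0.0278]
big 297 ((637.60107421875, -274.9542541503906), 22.930910110473633) [0.0883 0.0922]
small 133 ((617.8885498046875, -187.89015197753906), 15.339258193969727) [0.0675 0.0722]
jar 336 ((455.4619445800781, 123.9697494506836), 23.230274200439453) [0.0696 0.074 ]
can 383 ((422.9514465332031, -245.5973358154297), 23.9426212310791) [0.1245 0.1283]
33.5833 [0.41826573 0.41405925 0.1734961 ]
```

View pics/top2.png

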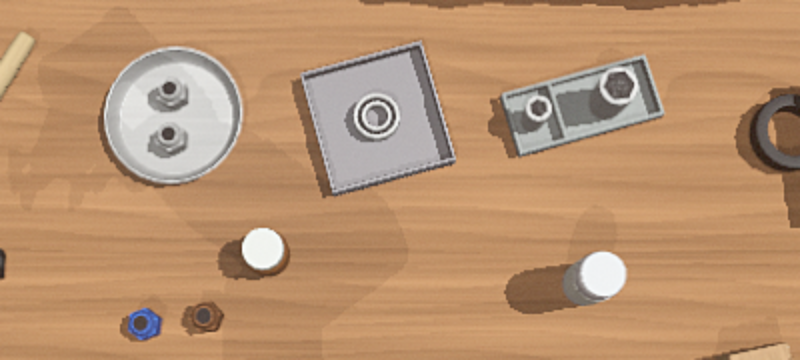

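View pics/side2.png

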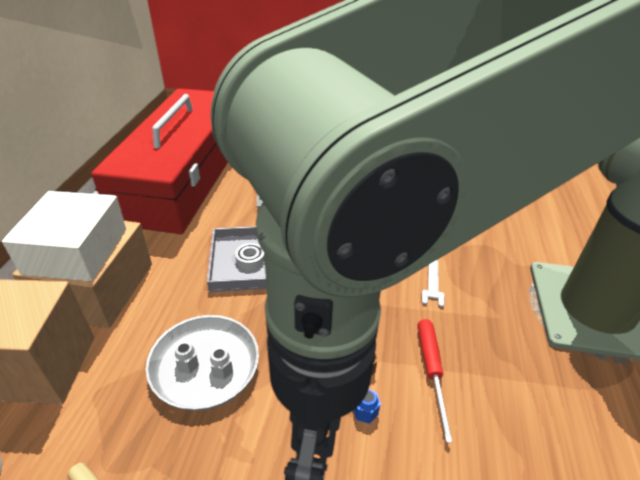

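The top crop shows both nuts upright in the dish at (170,92) and (168,136). The bearing lies flat in the square tray at (376,116). The small socket is in the short bay at (538,108) and the big one in the long bay at (620,86). The jar and can haven't moved, and the side view agrees on the nuts and bearing.

```bash
python3 -c "
from plant import ctrl
print(ctrl.close_job())"
```

```text
the job is handed in; nothing more can be done
None
```

I handed the job in at about 34 s: both nuts, the bearing and both sockets are on the floors of their own trays, with the jar and can where they were; the hand-in call returned no verdict.

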